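Slide the bolt tray home past its spring stop

ROBOT

A 7-joint arm with a two-finger parallel gripper is mounted at the origin on the work surface. World frame = base frame: x ahead of the robot, y to its left, z up, the work surface at z = 0. Lengths are in m, angles in rad, forces in N, time in s.
With the tool pointing down it reaches from about 0.4 to 0.85 m from the base axis. Payload 10.4 kg.
Tool frame: the origin (TCP) lies between the finger pads; the fingertips stand 22 mm ahead of it and the grasp point (between the pads) lies 3 mm ahead of it; y points along the fingers, z is the direction in which the jaws open and shut, and the axes are right-handed (so a half turn about y gives the same grasp; the last joint's range is limited). The gripper opens to 87 mm and grips with 3 to 60 N. Pads are 19 mm wide; open, the fingers measure 117 mm over their backs; the gripper's body (75 mm by 190 mm) begins 51 mm behind the grasp point.
Start: joints at [-1.303, 0.332, -0.065, 1.46, 0.022, 1.35, -0.088], TCP at [0.179, 0.599, 0.216] pointing down, gripper open.
Joint ranges: [-2.6, 2.6], [-0.5, 2.12], [-1.47, 1.34], [0.16, 2.42], [-1.27, 4.41], [0.06, 2.06], [-2.6, 2.6]. Speed limits (rad/s): [2.22, 2.22, 2.79, 2.79, 3.14, 3.14, 3.14].

INTERFACE

Orientations are given as a unit quaternion [x, y, z, w].
In Python, from bench import ctrl, get_image gives the robot as it stands.
- The arm moves only by the shell command python3 -m handwheel 'ROWS' [FORCE]. ROWS is JSON, a list of rows, each a list of 7 numbers: the turn, a rotation vector about the tool's x, y, z in rad, then the shift along the tool's x, y, z in cm, then the closure, from 0 (fully open) to 1 (shut). In form: [[wx, wy, wz, x, y, z, fingers], ...]. A call has exactly 10 rows; each row shifts and turns the commanded pose from where the row before left it, along the tool's axes as they then stand; what a row does not reach is not made up. A row lasts 1/12 s, in which the tool goes at most 41.7 mm and 7.16 degrees, less where a joint would pass 70% of its speed; a pose out of reach is approached as far as the arm can. A call is refused whole if a number of a shift passes 4.17 or a number of a turn 0.125, either way. A call with a gripper value outside its range is refused whole. The fingers move at their own pace and stop on an object; FORCE is the grip in N (left out, the last holds). Time passes only in rows, so rows that do not move let the fingers close, or fill a call up. It gives the time, the measured TCP pose, the force and the opening at its end, in the units of the state.
- ctrl.state(): the state, without advancing time (a new reading comes with each control period).
- get_image(name): name is "scene" or "top" or "wrist"; returns a dict with "img" (400x640x3 uint8, blue, green, red), "K" (3x3 intrinsics, pixels), "world_from_camera" (4x4, takes a point from camera to world coordinates). Camera axes: x right, y down, z forward; pixel columns grow to the right and rows downward; lengths in m; the calibration is good to about 2 mm. A picture is of the moment at which its call begins. There is no depth.
- ctrl.job_done(): hands the job in, once; it reports no verdict.
The state is a dict: "clock": time; "q": joint angles; "joint_velocities": joint speeds; "tau": joint torques, N m; "ee_pos": TCP position; "ee_rot": TCP orientation; "wrist_force": force on the tool from outside, world axes, zero at the start; "torque": the same for the moment, N m; "opening": finger opening in m.
Only numpy, scipy, OpenCV 4.12 (cv2) and the standard library are available. Lean on these libraries where they do the work, as an engineer would, in place of code of your own. Each camera call takes 0.05 s, during which the arm holds its last target. There are 200 camera calls.

TASK

On the stall table, a small wooden tray of bolts sits in a slideway and is held back by a red lug on a long yellow spring plate. Press the yellow plate well down with your fingertips behind the tray and, keeping it down, push the tray along past the lug until it is fully home against the end stop; then let go, so that the plate springs back up and locks the tray in. Only press and push: do not lift or tip the tray, and leave everything else on the table where it is.

Things in the scene. Friction and masses are not known exactly. Their poses are not given: they have to be found in the camera images.
- slideway: Fixed wooden slideway on the table, 330 long (x) x 124 wide (y). Origin: centre of its underside, at table height; x is the way the tray is pushed home, away from the robot; z up. Two steel rails (tops 34 mm above the table, inner edges at y = +-36 mm) carry the tray between wooden guides (50 mm high, inner faces y = +-50 mm). Its rear end (x = -165 mm) is open.
- end_stop (a point): Middle of the near face of the dark end stop (60 mm high) at the slideway's far end: slideway x = +125 mm, 40 mm above the table. The tray is home when its front touches this face.
- stop_plate (a joint): Travel of the yellow spring plate between the rails: 0 = up, 0.015 m = fully down; moves straight down wherever it is pressed. About 3.6 N starts it, 8.1 N holds it fully down; it springs back when released. The tray passes once it is down by more than 8 mm. The tray does not touch the yellow top; fingertips can press it behind the tray and slide along it.
- plate_top (a point): Point on the middle line of the yellow plate's top face, at slideway x = -100 mm, behind the tray; moves with the plate. The yellow top is 66 mm wide, reaches from slideway x = -155 to +102 mm, and is 30 mm above the table when up, 15 mm when fully down.
- lug (a point): Centre of the top of the red lug on the yellow plate (slideway x = +80 to +92 mm, 54 mm wide), 12 mm above the yellow top and moving with it: when up, it stands 8 mm above the rails and stops the tray; fully down, it is 7 mm below them.
- tray: Loose open wooden tray with bolts fixed in it, 120 long (x) x 96 wide (y) x 30 high, about 0.4 kg, axes as the slideway's, 2 mm side play. Origin: centre of its underside, resting on the rails 34 mm above the table. Starts short of the lug, origin at slideway x -25 to +12 mm; home at +65 mm. Hollow below (14 mm deep) but for a dark cross bar at its front (tray x +35 to +60 mm).
- tray_rear (a point): Middle of the tray's flat upright rear face (tray x = -60 mm), 15 mm above its underside: the face to push. With the tray home, the lug rises behind the cross bar into the hollow and locks it.
- tin: Bystander: steel tin with a blue lid, 68 across, 95 high; origin centre of underside.
- orange_box: Bystander: orange carton 80 x 55 x 36 high; origin centre of underside.
- padlock: Bystander: brass padlock lying flat, about 72 x 42 x 20 high; origin on its underside.
- tape: Bystander: yellow round tape measure, 60 across, 30 high; origin centre of underside.
- white_box: Bystander: white carton 100 x 70 x 50 high; origin centre of underside.
- screwdriver: Bystander: screwdriver lying on the table, well to the right.
- wrench: Bystander: wrench lying on the table, well to the left.
Mind the look-alikes: they are no part of the job. There is more than one size of the tray; the one meant has the size given above.

How it is judged:
On the way, in this order (a step that is already met when the one before it is completed fails the run):
1. the fingers press the yellow plate down (more than 8 mm) while the tray has not yet passed the red lug (value of joint stop_plate above 0.008 m and x of tray in the frame of slideway below 0.027 m and contact force between the fingers and stop_plate above 1 N), for 0.1 s.
2. the tray's front is over the lug, the fingers still holding the plate down (value of joint stop_plate above 0.007 m and x of tray in the frame of slideway above 0.035 m and contact force between the fingers and stop_plate above 1 N), for 0.05 s.
At the end, for the whole second after the job is handed in: The tray rests flat on the rails, within 6 mm of touching the end stop; the plate is up again (less than 3 mm pressed), so that its lug locks the tray; bystanders are within 20 mm of where they began (x of tray in the frame of slideway between 0.059 and 0.069 m and y of tray in the frame of slideway between -0.005 and 0.005 m and z of tray in the frame of slideway between 0.03 and 0.038 m and angle between tray's own z axis and vertical below 0.05 rad and value of joint stop_plate below 0.003 m and linear speed of tray below 0.01 m/s and distance of each of tin, orange_box, padlock, tape, white_box, screwdriver, wrench from where it was at the start of the episode below 0.02 m).
It fails at once if the tray is lifted more than 10 mm off the rails (z of tray in the frame of slideway above 0.044 m).
It fails at once if the tray is tipped (more than 0.15 rad) (angle between tray's own z axis and vertical above 0.15 rad).
It fails at once if a bystander is moved by more than 20 mm (distance of any of tin, orange_box, padlock, tape, white_box, screwdriver, wrench from where it was at the start of the episode above 0.02 m).
It also fails if it takes over 37 s, if anything falls off the work surface, if the arm or the gripper's body presses on something with over 40 N, if the wrist force passes 120 N, or if a joint passes its speed limit or range.

## Working session

There is one attempt and no reset: what is moved stays moved. The work goes in short steps, Python scripts to look and compute and a shell command to move; the robot and the scene stay as the last step left them, time stands still between calls to the robot, and variables do not carry over. Pictures are saved under pics/ and viewed, about 8 in all and at most 12, crops included, and the job is handed in when it is done.

```bash
mkdir -p pics; ls; python3 - <<'E'
from bench import ctrl,get_image
import cv2,json,numpy as np
s=ctrl.state();print(s['ee_pos'],s['ee_rot'],s['clock'],s['opening'])
for n in('top','scene'):
    d=get_image(n);cv2.imwrite(f'pics/{n}0.png',d['img']);np.savez(f'{n}0.npz',**d)
    print(n,np.round(d['world_from_camera'],3).tolist())
E
```

```text
pics
[0.17907948 0.59836849 0.21533509] [ 0.70016003 -0.10250471  0.10239998 -0.69913014] 0.0 0.08725319355823372
top [[0.017, -0.996, 0.091, 0.407], [-1.0, -0.016, 0.001, 0.018], [0.0, -0.091, -0.996, 1.42], [0.0, 0.0, 0.0, 1.0]]
scene [[-0.205, 0.762, -0.614, 1.387], [0.979, 0.152, -0.137, 0.175], [-0.011, -0.629, -0.777, 1.139], [0.0, 0.0, 0.0, 1.0]]
```

View pics/top0.png

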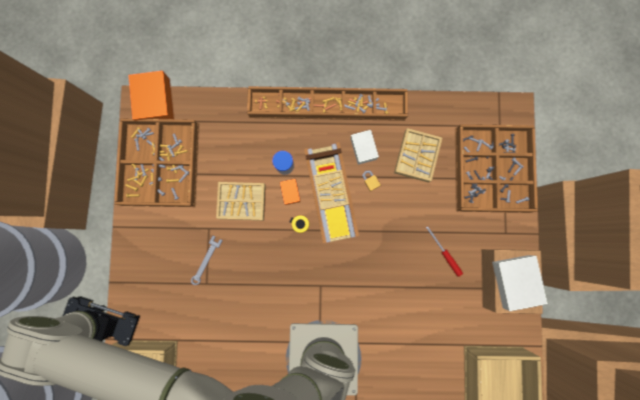

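View pics/scene0.png

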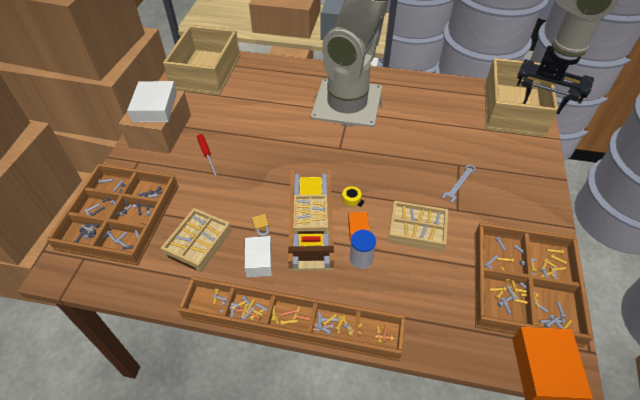

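The top view shows the slideway running from its rear at about (340,240) to the end stop at (322,153). The visible yellow plate is centred near (337,222) and the red lug is near (326,168). The tin, small orange box and tape lie to the left; the padlock and white box lie to the right.

```bash
cat > h.py <<'E'
import numpy as np,cv2
from scipy.spatial.transform import Rotation as R
def ray(d,uv,z):
    K,T=d['K'],d['world_from_camera']
    v=T[:3,:3]@np.linalg.solve(K,[uv[0],uv[1],1.]);o=T[:3,3]
    return o+v*(z-o[2])/v[2]
def blobs(img,lo,hi,roi,amin=15):
    x0,y0,x1,y1=roi;m=cv2.inRange(cv2.cvtColor(img,cv2.COLOR_BGR2HSV),lo,hi)
    k=np.zeros_like(m);k[y0:y1,x0:x1]=m[y0:y1,x0:x1]
    c,_=cv2.findContours(k,cv2.RETR_EXTERNAL,cv2.CHAIN_APPROX_NONE)
    return sorted([q for q in c if cv2.contourArea(q)>=amin],key=cv2.contourArea,reverse=True)
E
python3 - <<'E'
from h import *
from bench import ctrl
for n,roi in(('top',(300,140,360,245)),('scene',(285,165,335,275))):
    d=np.load(n+'0.npz')
    for nm,lo,hi,z in(('yel',(24,170,150),(32,255,255),.03),('red',(0,180,120),(6,255,255),.042)):
        for c in blobs(d['img'],lo,hi,roi,8)[:3]:
            r=cv2.minAreaRect(c)
            print(n,nm,cv2.contourArea(c),np.round(r[0],1),ray(d,r[0],z).round(4)[:2],'corners',[ray(d,p,z).round(3)[:2].tolist() for p in cv2.boxPoints(r)])
s=ctrl.state();print(R.from_quat(s['ee_rot']).as_matrix().round(3))
d=np.load('top0.npz')
c=cv2.resize(d['img'][140:245,285:365],None,fx=5.6,fy=5.6,interpolation=cv2.INTER_CUBIC);cv2.imwrite('pics/crop.png',c)
E
```

```text
top yel 446.0 [336.9 221.4] [ 0.4656 -0.0365] corners [[0.507, 0.003], [0.52, -0.055], [0.424, -0.076], [0.412, -0.018]]
top yel 26.0 [304.9 226.1] [0.4475 0.0733] corners [[0.432, 0.093], [0.472, 0.07], [0.463, 0.054], [0.423, 0.077]]
top red 11.5 [326.  167.7] [0.6501 0.0039] corners [[0.649, 0.025], [0.658, -0.016], [0.652, -0.018], [0.642, 0.024]]
scene yel 331.0 [310.  185.5] [ 0.4501 -0.0448] corners [[0.422, -0.083], [0.409, -0.021], [0.478, -0.008], [0.49, -0.068]]
scene yel 225.0 [311.  239.5] [6.472e-01 3.000e-04] corners [[0.635, -0.034], [0.622, 0.027], [0.659, 0.034], [0.672, -0.026]]
scene red 49.0 [310.5 238.5] [6.522e-01 2.000e-04] corners [[0.652, -0.024], [0.642, 0.023], [0.652, 0.025], [0.662, -0.022]]
[[ 0.958 -0.     0.287]
 [-0.287 -0.001  0.958]
 [ 0.    -1.    -0.001]]
```

View pics/crop.png

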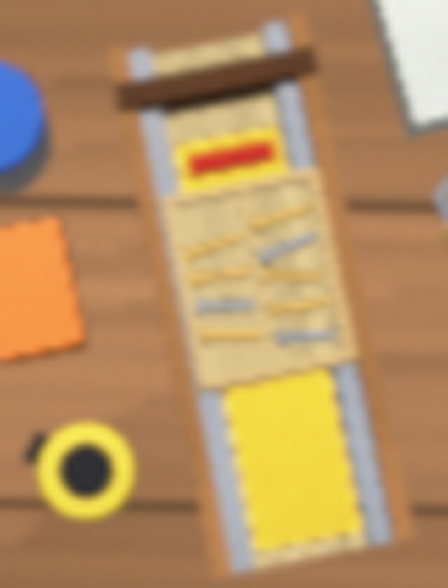

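The fit puts the slideway origin at about (0.566, -0.015) with a yaw of about 0.21 rad. The tray's rear face is near slideway x = -54 mm, so the tray origin is about +6 mm and its width matches the right tray. I'll turn the tool to line up with the slideway and move over.

```bash
python3 -m handwheel '[[0,-0.125,0,0,0,0,1],[0,-0.125,0,0,0,0,1],[0,-0.125,0,0,0,0,1],[0,-0.125,0,0,0,0,1],[0,0,0,4,0,0,1],[0,0,0,4,0,0,1],[0,0,0,4,0,0,1],[0,0,0,4,0,0,1],[0,0,0,0,0,-3,1],[0,0,0,0,0,-4,1]]' 30
python3 -m handwheel '[[0,0,0,0,0,-4,1],[0,0,0,0,0,-4,1],[0,0,0,0,0,-4,1],[0,0,0,0,0,-4,1],[0,0,0,0,0,-4,1],[0,0,0,0,0,-4,1],[0,0,0,0,0,-4,1],[0,0,0,0,0,-4,1],[0,0,0,0,0,-4,1],[0,0,0,0,0,-4,1]]'
cat > rel.py <<'E'
from h import *
from bench import ctrl
O=np.array([.566,-.015]);yaw=.21
A=np.array([[np.cos(yaw),np.sin(yaw)],[-np.sin(yaw),np.cos(yaw)]])
def rel(p):return A@(np.array(p)[:2]-O)
if __name__=='__main__':
    s=ctrl.state();M=R.from_quat(s['ee_rot']).as_matrix()
    print('t',s['clock'],'tcp',s['ee_pos'].round(4),'slide xy',rel(s['ee_pos']).round(4),'tip z',s['ee_pos'][2]-.022,'F',s['wrist_force'].round(1),'yaw',np.arctan2(M[1,0],M[0,0]).round(3),'down',M[:,1].round(3),'open',s['opening'])
    t=np.array([*(A.T@[-.085,0]+O),.215]);print('to go over x=-85 (tool cm)',(M.T@(t-s['ee_pos'])*100).round(2))
E
python3 rel.py
```

```text
clock: 0.93
ee_pos: [0.3511, 0.5642, 0.211]
ee_rot: [0.705, 0.072, -0.075, -0.702]
wrist_force: [0.2, 0.6, 1.9]
opening: 0.0284
clock: 1.77
ee_pos: [0.4331, 0.1702, 0.216]
ee_rot: [-0.703, -0.074, 0.074, 0.703]
wrist_force: [0.6, 0.2, 0.6]
opening: 0.0003
t 1.7667 tcp [0.4331 0.1702 0.216 ] slide xy [-0.0914  0.2089] tip z 0.1939696591323828 F [0.6 0.2 0.6] yaw 0.209 down [-0.  0. -1.] open 0.0003067540451213162
to go over x=-85 (tool cm) [  0.65   0.09 -20.89]
```

```bash
python3 -m handwheel '[[0,0,0,0,0,-4,1],[0,0,0,0,0,-4,1],[0,0,0,0,0,-4,1],[0,0,0,0,0,-4,1],[0,0,0,0,0,-4,1],[0,0,0,0.5,0,-0.9,1],[0,0,0,0,3,0,1],[0,0,0,0,3,0,1],[0,0,0,0,3,0,1],[0,0,0,0,0,0,1]]'
python3 rel.py
python3 - <<'E'
from bench import get_image
import cv2,numpy as np
w=get_image('wrist');t=get_image('top');s=get_image('scene')
np.savez('w1.npz',**w);np.savez('t1.npz',**t);np.savez('s1.npz',**s)
c=cv2.resize(s['img'][140:290,250:400],(400,400),interpolation=cv2.INTER_CUBIC)
cv2.imwrite('pics/w1.png',np.vstack([w['img'][:, :],]))
cv2.imwrite('pics/m1.png',np.hstack([c,cv2.resize(t['img'][140:250,275:385],(400,400),interpolation=cv2.INTER_CUBIC)]))
E
```

```text
clock: 2.6
ee_pos: [0.4781, -0.0311, 0.1211]
ee_rot: [0.703, 0.071, -0.077, -0.703]
wrist_force: [-1.4, -0.6, -0.9]
opening: 0.0006
t 2.6 tcp [ 0.4781 -0.0311  0.1211] slide xy [-0.0894  0.0025] tip z 0.0990556538421628 F [-1.4 -0.6 -0.9] yaw 0.209 down [-0.008 -0.001 -1.   ] open 0.0006145708513588294
to go over x=-85 (tool cm) [ 0.36 -9.4  -0.25]
```

View pics/w1.png

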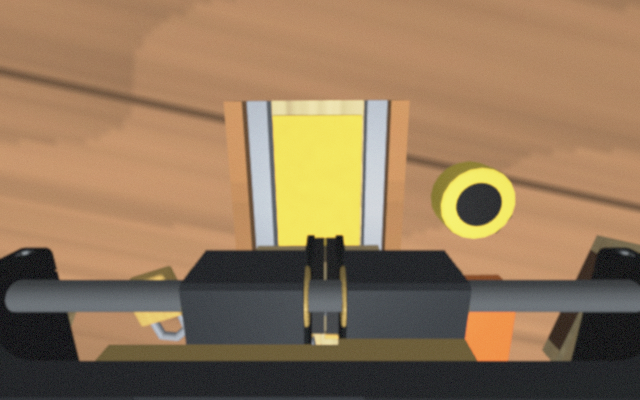

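View pics/m1.png

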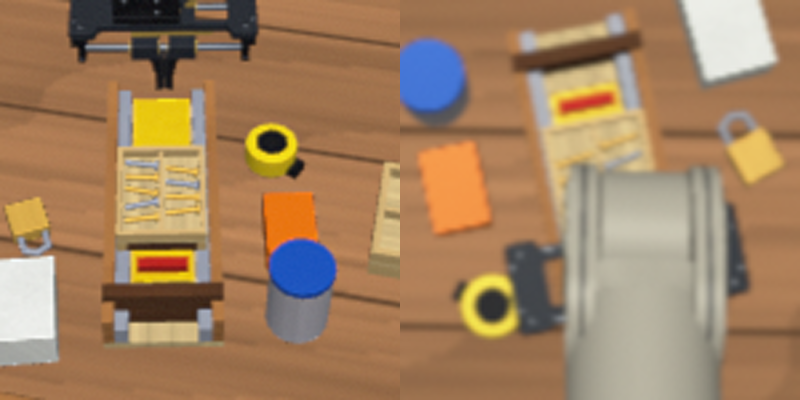

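The wrist view looks backwards. It shows the yellow plate at cols 273–363, rows 115–245, with the tray's rear at about row 245 and the fingers at col 326. The second picture shows the gripper over the rear of the plate, with the tape measure and the other bystanders in place. I'll measure the plate and tray rear from the wrist view.

```bash
python3 - <<'E'
from rel import *
for n,roi in(('w1',(240,90,400,262)),('s1',(285,165,335,205))):
    d=np.load(n+'.npz')
    c=blobs(d['img'],(24,150,130),(32,255,255),roi,50)[0]
    r=cv2.minAreaRect(c);print(n,r)
    P=np.array([rel(ray(d,p,.03)) for p in c[:,0]])
    print('slide x range',P[:,0].min().round(4),P[:,0].max().round(4),'y',P[:,1].min().round(4),P[:,1].max().round(4))
    for lo in(-.15,-.12,-.09,-.075):
        q=P[abs(P[:,0]-lo)<.006];
        if len(q):print(lo,q[:,1].min().round(4),q[:,1].max().round(4))
d=np.load('w1.npz');i=d['img'];print(i[225:262,290].tolist())
E
```

```text
w1 ((316.5, 180.5), (129.0, 87.0), 90.0)
slide x range -0.1525 -0.0498 y -0.0364 0.0289
-0.15 -0.0364 0.028
-0.12 -0.0361 0.0281
-0.09 -0.0358 0.0287
-0.075 -0.036 0.0285
s1 ((310.0, 185.5), (17.0, 20.0), 90.0)
slide x range -0.1553 -0.0849 y -0.0364 0.0265
-0.15 -0.0364 0.0265
-0.12 -0.036 0.0261
-0.09 -0.0356 0.0257
[[94, 230, 243], [100, 232, 244], [96, 231, 244], [99, 231, 244], [98, 231, 244], [96, 230, 244], [98, 231, 244], [97, 231, 244], [98, 231, 244], [98, 231, 244], [95, 230, 244], [97, 231, 244], [94, 229, 244], [95, 230, 244], [98, 231, 244], [96, 230, 244], [93, 229, 244], [97, 231, 244], [97, 230, 244], [93, 220, 240], [90, 190, 219], [84, 142, 163], [82, 114, 129], [80, 107, 122], [74, 99, 108], [55, 70, 76], [46, 49, 50], [39, 39, 38], [41, 37, 34], [40, 36, 38], [47, 47, 42], [44, 42, 39], [41, 36, 34], [43, 41, 41], [40, 38, 35], [40, 36, 34], [42, 38, 39]]
```

```bash
sed -i 's/^def rel/O=O+A.T@[.002,-.0035]\ndef rel/' rel.py
python3 rel.py
python3 -m handwheel '[[0,0,0,0.3,1,-0.3,1],[0,0,0,0,1,-0.3,1],[0,0,0,0,1,0,1],[0,0,0,0,1,0,1],[0,0,0,0,0.8,0,1],[0,0,0,0,0,0,1],[0,0,0,0,0,0,1],[0,0,0,0,0,0,1],[0,0,0,0,0,0,1],[0,0,0,0,0,0,1]]'
python3 rel.py
```

```text
t 2.75 tcp [ 0.4822 -0.0311  0.1274] slide xy [-0.0874  0.0052] tip z 0.10538815397734932 F [-0.3  0.4  0.9] yaw 0.209 down [ 0.001 -0.    -1.   ] open 0.00045703089219158356
to go over x=-85 (tool cm) [ 0.24 -8.76 -0.53]
clock: 3.58
ee_pos: [0.4861, -0.0363, 0.0786]
ee_rot: [-0.703, -0.074, 0.074, 0.703]
wrist_force: [-0.3, 0.2, 0.4]
opening: 0.0002
t 3.5833 tcp [ 0.4861 -0.0363  0.0786] slide xy [-0.0846 -0.0007] tip z 0.0565705531818207 F [-0.3  0.2  0.4] yaw 0.209 down [ 0.001  0.    -1.   ] open 0.0002229358164173383
to go over x=-85 (tool cm) [ -0.03 -13.64   0.07]
```

```bash
python3 -m handwheel '[[0,0,0,0,1,0,1],[0,0,0,0,1,0,1],[0,0,0,0,0.5,0,1],[0,0,0,0,0.5,0,1],[0,0,0,0,0.3,0,1],[0,0,0,0,0.3,0,1],[0,0,0,0,0.2,0,1],[0,0,0,0,0.2,0,1],[0,0,0,0,0,0,1],[0,0,0,0,0,0,1]]'; python3 rel.py
```

```text
clock: 4.42
ee_pos: [0.4859, -0.0364, 0.0382]
ee_rot: [-0.703, -0.074, 0.074, 0.703]
wrist_force: [-0.7, 0.1, -0.2]
opening: 0.0005
t 4.4167 tcp [ 0.4859 -0.0364  0.0382] slide xy [-0.0848 -0.0007] tip z 0.01620142714941017 F [-0.7  0.1 -0.2] yaw 0.209 down [ 0.  0. -1.] open 0.0005412401251832618
to go over x=-85 (tool cm) [-1.000e-02 -1.768e+01  7.000e-02]
```

The tip height reads 16 mm, but the wrist shows no force. I'll look before going on.

```bash
python3 - <<'E'
from bench import get_image,ctrl
import cv2,numpy as np
w=get_image('wrist');s=get_image('scene')
np.savez('w2.npz',**w)
c=cv2.resize(s['img'][150:270,260:380],(400,400),interpolation=cv2.INTER_CUBIC)
cv2.imwrite('pics/m2.png',np.hstack([c,cv2.resize(w['img'][60:310,195:445],(400,400),interpolation=cv2.INTER_CUBIC)]))
for k in('wrist_force','torque','tau','q'):print(k,ctrl.state()[k].round(2))
E
```

```text
wrist_force [-0.27  0.49 -0.78]
torque [ 0.07  0.01 -0.  ]
tau [  0.   -42.73   3.72 -31.24   0.06   0.06   0.  ]
q [-0.39  0.22  0.41  2.03 -0.11  0.91  1.86]
```

View pics/m2.png

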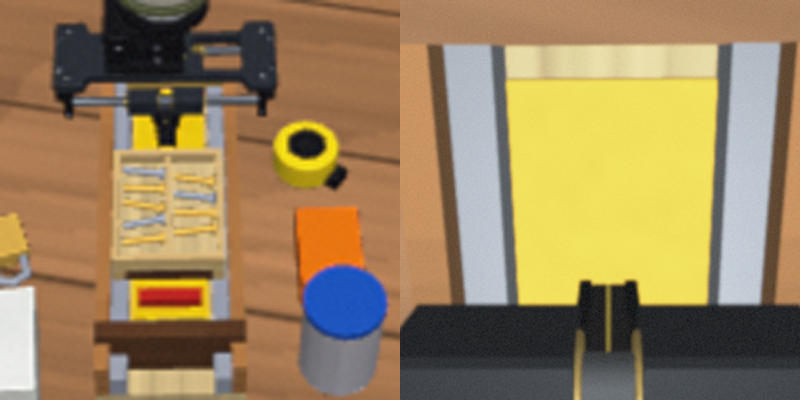

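```bash
python3 - <<'E'
from rel import *
for n in('w1','w2'):
    d=np.load(n+'.npz');c=blobs(d['img'],(24,150,130),(32,255,255),(200,60,440,262),50)[0]
    for z in(.03,.022,.015):
        P=np.array([rel(ray(d,p,z)) for p in c[:,0]])
        q=P[abs(P[:,0]+.12)<.01];print(n,z,'w',(q[:,1].max()-q[:,1].min()).round(4),'xrear',P[:,0].min().round(4),'y',q[:,1].min().round(4),q[:,1].max().round(4))
    print(d['world_from_camera'][:3,3])
E
```

```text
w1 0.03 w 0.0644 xrear -0.1545 y -0.0326 0.0317
w1 0.022 w 0.0665 xrear -0.1541 y -0.0338 0.0328
w1 0.015 w 0.0683 xrear -0.1537 y -0.0348 0.0335
[ 0.40405141 -0.04771472  0.29112656]
w2 0.03 w 0.0653 xrear -0.1553 y -0.0327 0.0326
w2 0.022 w 0.0682 xrear -0.155 y -0.0341 0.0342
w2 0.015 w 0.0709 xrear -0.1548 y -0.0354 0.0355
[ 0.41039894 -0.05315057  0.20757898]
```

The plate is still up: its measured width puts it at about z = 0.03. The tips therefore have not reached it, and I'll keep going down gently until there is force.

```bash
python3 -m handwheel '[[0,0,0,0,0.1,0,1],[0,0,0,0,0.1,0,1],[0,0,0,0,0.1,0,1],[0,0,0,0,0.1,0,1],[0,0,0,0,0.1,0,1],[0,0,0,0,0,0,1],[0,0,0,0,0,0,1],[0,0,0,0,0,0,1],[0,0,0,0,0,0,1],[0,0,0,0,0,0,1]]'; python3 rel.py
```

```text
clock: 5.35
ee_pos: [0.4858, -0.0364, 0.0332]
ee_rot: [-0.703, -0.074, 0.074, 0.703]
wrist_force: [0.7, 0.4, 0.5]
opening: 0.0008
t 5.35 tcp [ 0.4858 -0.0364  0.0332] slide xy [-0.0849 -0.0007] tip z 0.011152113752374494 F [0.7 0.4 0.5] yaw 0.209 down [ 0.  0. -1.] open 0.0007581300215319427
to go over x=-85 (tool cm) [-1.000e-02 -1.818e+01  7.000e-02]
```

```bash
python3 - <<'E'
from rel import *
from bench import get_image
d=get_image('wrist');np.savez('w3.npz',**d);s=get_image('scene')
cv2.imwrite('pics/m3.png',np.hstack([cv2.resize(s['img'][165:255,270:360],(400,400),interpolation=cv2.INTER_CUBIC),cv2.resize(d['img'][150:310,245:405],(400,400),interpolation=cv2.INTER_CUBIC)]))
c=blobs(d['img'],(24,150,130),(32,255,255),(200,40,440,262),50)[0]
for z in(.03,.015):
    P=np.array([rel(ray(d,p,z)) for p in c[:,0]]);q=P[abs(P[:,0]+.12)<.01];print(z,'w',np.ptp(q[:,1]).round(4),'y',q[:,1].min().round(4),q[:,1].max().round(4))
for n,uv in(('w2',(325,238)),):
    e=np.load(n+'.npz')
    for z in(.015,.02,.03,.04,.05):print(n,z,rel(ray(e,uv,z)).round(4))
E
```

```text
0.03 w 0.0652 y -0.0326 0.0326
0.015 w 0.0709 y -0.0354 0.0355
w2 0.015 [-0.0796 -0.0012]
w2 0.02 [-0.0818 -0.0012]
w2 0.03 [-0.086  -0.0012]
w2 0.04 [-0.0903 -0.0012]
w2 0.05 [-0.0946 -0.0012]
```

View pics/m3.png

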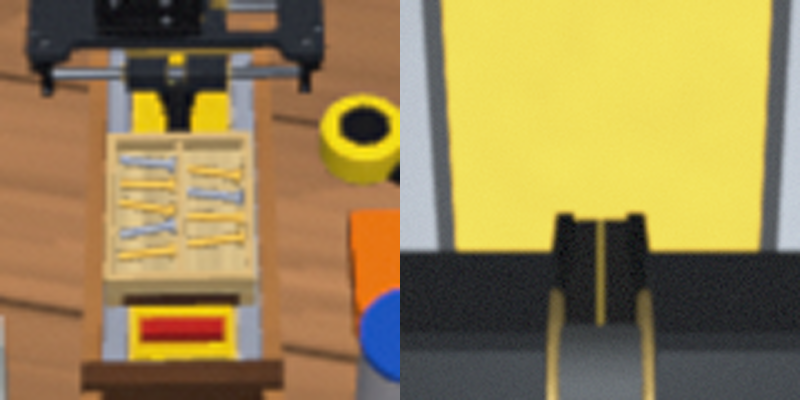

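```bash
python3 - <<'E'
from rel import *
d=np.load('s1.npz')
for v in(172,173,174):
  for z in(.1,.105,.11,.12,.13,.14):print(v,z,rel(ray(d,(312,v),z)).round(4),end=' ')
  print()
g=cv2.cvtColor(d['img'],cv2.COLOR_BGR2GRAY);print(g[160:182,306:318])
E
```

```text
172 0.1 [-0.1138  0.0057] 172 0.105 [-0.1092  0.0057] 172 0.11 [-0.1046  0.0058] 172 0.12 [-0.0955  0.0059] 172 0.13 [-0.0863  0.006 ] 172 0.14 [-0.0771  0.0062] 
173 0.1 [-0.1098  0.0057] 173 0.105 [-0.1052  0.0057] 173 0.11 [-0.1007  0.0058] 173 0.12 [-0.0915  0.0059] 173 0.13 [-0.0824  0.006 ] 173 0.14 [-0.0732  0.0062] 
174 0.1 [-0.1058  0.0057] 174 0.105 [-0.1012  0.0057] 174 0.11 [-0.0967  0.0058] 174 0.12 [-0.0876  0.0059] 174 0.13 [-0.0785  0.006 ] 174 0.14 [-0.0694  0.0061] 
[[ 33  32  34  51  49  54  48  37  32  33  33  32]
 [ 32  31  31  36  37  50  42  32  32  33  33  41]
 [ 46  25  24  25  30  32  28  26  23  25  51  88]
 [ 86  41  19  21  28  26  27  20  18  29  89 118]
 [112  55  21  19  27  24  28  19  20  40 112 127]
 [123  70  29  21  27  27  25  22  21  54 117 127]
 [128  89  39  18  25  25  27  20  31  88 122 126]
 [131 125  65  26  29  26  24  20  32  93 122 125]
 [132 129  74  30  23  30  27  20  49 117 128 127]
 [131 128  74  31  24  41  31  20  54 118 130 129]
 [126 125  76  33  27  48  33  20  53 119 130 127]
 [125 125  82  37  26  45  34  21  51 116 127 127]
 [126 123  84  42  32  55  41  27  53 114 125 125]
 [123 125  88  74  80 104  98  78  78 116 122 121]
 [124 124 121 119 118 124 122 120 120 123 125 123]
 [121 119 120 120 121 120 122 120 119 120 119 121]
 [128 128 126 130 133 133 132 132 130 132 128 129]
 [174 174 176 200 206 206 205 206 205 204 192 189]
 [188 189 188 191 191 191 192 191 190 192 188 189]
 [188 187 188 187 188 187 187 188 186 189 187 186]
 [188 188 187 187 188 188 187 186 187 187 187 188]
 [188 188 188 187 187 187 189 187 186 187 189 187]]
```

Triangulating the tip in the scene view puts the closed fingertips at about TCP height, not 22 mm ahead of it. I'll raise, open the fingers partly and see whether the tips extend.

```bash
python3 -m handwheel '[[0,0,0,0,-3,0,1],[0,0,0,0,-3,0,0.7],[0,0,0,0,-3,0,0.7],[0,0,0,0,0,0,0.7],[0,0,0,0,0,0,0.7],[0,0,0,0,0,0,0.7],[0,0,0,0,0,0,0.7],[0,0,0,0,0,0,0.7],[0,0,0,0,0,0,0.7],[0,0,0,0,0,0,0.7]]'; python3 rel.py
python3 - <<'E'
from rel import *
from bench import get_image
d=get_image('wrist');s=get_image('scene');np.savez('s4.npz',**s);np.savez('w4.npz',**d)
cv2.imwrite('pics/m4.png',np.hstack([cv2.resize(s['img'][135:215,270:350],(400,400),interpolation=cv2.INTER_CUBIC),cv2.resize(d['img'][150:350,225:425],(400,400),interpolation=cv2.INTER_CUBIC)]))
for v in range(165,182,2):
  print(v,[(z,rel(ray(s,(310,v),z)).round(3).tolist()[0]) for z in(.09,.1,.11,.12,.13)])
E
```

```text
clock: 6.28
ee_pos: [0.4855, -0.0364, 0.1226]
ee_rot: [0.703, 0.073, -0.074, -0.703]
wrist_force: [0.2, -0.6, -0.2]
opening: 0.0259
t 6.2833 tcp [ 0.4855 -0.0364  0.1226] slide xy [-0.0852 -0.0007] tip z 0.10055073107208731 F [ 0.2 -0.6 -0.2] yaw 0.209 down [-0.001 -0.    -1.   ] open 0.0258963371996713
to go over x=-85 (tool cm) [ 0.01 -9.24  0.07]
165 [(0.09, -0.152), (0.1, -0.142), (0.11, -0.133), (0.12, -0.124), (0.13, -0.114)]
167 [(0.09, -0.144), (0.1, -0.134), (0.11, -0.125), (0.12, -0.115), (0.13, -0.106)]
169 [(0.09, -0.135), (0.1, -0.126), (0.11, -0.117), (0.12, -0.107), (0.13, -0.098)]
171 [(0.09, -0.127), (0.1, -0.118), (0.11, -0.109), (0.12, -0.099), (0.13, -0.09)]
173 [(0.09, -0.119), (0.1, -0.11), (0.11, -0.101), (0.12, -0.092), (0.13, -0.082)]
175 [(0.09, -0.111), (0.1, -0.102), (0.11, -0.093), (0.12, -0.084), (0.13, -0.075)]
177 [(0.09, -0.103), (0.1, -0.094), (0.11, -0.085), (0.12, -0.076), (0.13, -0.067)]
179 [(0.09, -0.095), (0.1, -0.086), (0.11, -0.077), (0.12, -0.068), (0.13, -0.059)]
181 [(0.09, -0.087), (0.1, -0.078), (0.11, -0.069), (0.12, -0.061), (0.13, -0.052)]
```

View pics/m4.png

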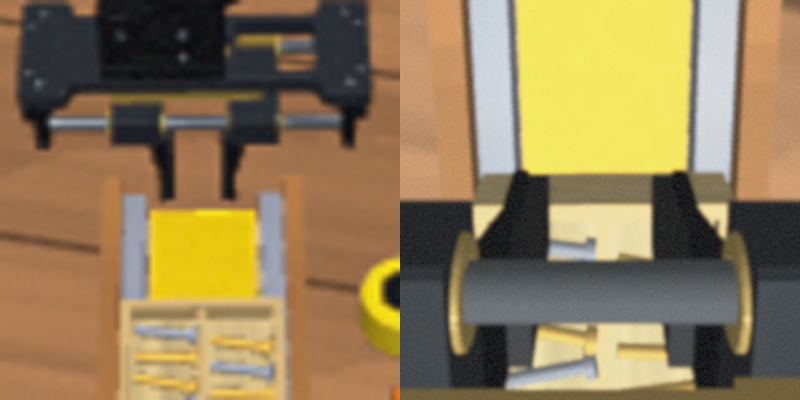

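Opening makes no difference: triangulating both views puts the tips at roughly TCP height or up to 8 mm above it. Contact should therefore come at a TCP z of about 0.022–0.03. I'll descend again and step down until I feel force.

```bash
python3 -m handwheel '[[0,0,0,0,2,0,0.85],[0,0,0,0,2,0,0.85],[0,0,0,0,2,0,0.85],[0,0,0,0,2,0,0.85],[0,0,0,0,1,0,0.85],[0,0,0,0,0.2,0,0.85],[0,0,0,0,0,0,0.85],[0,0,0,0,0,0,0.85],[0,0,0,0,0,0,0.85],[0,0,0,0,0,0,0.85]]'; python3 rel.py
python3 -m handwheel '[[0,0,0,0,0.1,0,0.85],[0,0,0,0,0.1,0,0.85],[0,0,0,0,0.1,0,0.85],[0,0,0,0,0.1,0,0.85],[0,0,0,0,0,0,0.85],[0,0,0,0,0,0,0.85],[0,0,0,0,0,0,0.85],[0,0,0,0,0,0,0.85],[0,0,0,0,0,0,0.85],[0,0,0,0,0,0,0.85]]'; python3 rel.py
```

```text
clock: 7.22
ee_pos: [0.4865, -0.0363, 0.0321]
ee_rot: [-0.703, -0.074, 0.073, 0.703]
wrist_force: [-0.3, 0.3, -1.0]
opening: 0.0129
t 7.2167 tcp [ 0.4865 -0.0363  0.0321] slide xy [-0.0842 -0.0007] tip z 0.010067123386627137 F [-0.3  0.3 -1. ] yaw 0.209 down [ 0.002  0.    -1.   ] open 0.012940251337713293
to go over x=-85 (tool cm) [ -0.05 -18.29   0.07]
clock: 8.05
ee_pos: [0.4858, -0.0364, 0.0272]
ee_rot: [-0.703, -0.074, 0.074, 0.703]
wrist_force: [0.0, 0.4, 0.9]
opening: 0.0129
t 8.05 tcp [ 0.4858 -0.0364  0.0272] slide xy [-0.0849 -0.0007] tip z 0.005166611270247836 F [0.  0.4 0.9] yaw 0.209 down [ 0.  0. -1.] open 0.012947339467125158
to go over x=-85 (tool cm) [-1.000e-02 -1.878e+01  7.000e-02]
```

```bash
python3 -m handwheel '[[0,0,0,0,0.1,0,0.85],[0,0,0,0,0.1,0,0.85],[0,0,0,0,0.1,0,0.85],[0,0,0,0,0.1,0,0.85],[0,0,0,0,0.1,0,0.85],[0,0,0,0,0,0,0.85],[0,0,0,0,0,0,0.85],[0,0,0,0,0,0,0.85],[0,0,0,0,0,0,0.85],[0,0,0,0,0,0,0.85]]'; python3 rel.py
```

```text
clock: 8.88
ee_pos: [0.4858, -0.0363, 0.0222]
ee_rot: [-0.703, -0.074, 0.074, 0.703]
wrist_force: [-2.0, 0.3, 4.6]
opening: 0.0129
t 8.8833 tcp [ 0.4858 -0.0363  0.0222] slide xy [-0.0849 -0.0007] tip z 0.00016153840941695793 F [-2.   0.3  4.6] yaw 0.209 down [ 0.  0. -1.] open 0.012901916238744027
to go over x=-85 (tool cm) [-1.000e-02 -1.928e+01  7.000e-02]
```

Contact: 4.6 N at TCP z = 0.022, which is about 3 mm of press. I'll press 10 mm further.

```bash
python3 -m handwheel '[[0,0,0,0,0.2,0,0.85],[0,0,0,0,0.2,0,0.85],[0,0,0,0,0.2,0,0.85],[0,0,0,0,0.1,0,0.85],[0,0,0,0,0.1,0,0.85],[0,0,0,0,0.1,0,0.85],[0,0,0,0,0,0,0.85],[0,0,0,0,0,0,0.85],[0,0,0,0,0,0,0.85],[0,0,0,0,0,0,0.85]]'; python3 rel.py
python3 - <<'E'
from rel import *
from bench import get_image
d=get_image('wrist')
c=blobs(d['img'],(24,150,110),(32,255,255),(150,20,490,262),50)[0]
for z in(.03,.022,.018,.015):
    P=np.array([rel(ray(d,p,z)) for p in c[:,0]]);q=P[abs(P[:,0]+.12)<.01];print(z,'w',np.ptp(q[:,1]).round(4))
E
```

```text
clock: 9.72
ee_pos: [0.4858, -0.0364, 0.0132]
ee_rot: [-0.703, -0.074, 0.074, 0.703]
wrist_force: [-2.5, 1.4, 7.4]
opening: 0.0126
t 9.7167 tcp [ 0.4858 -0.0364  0.0132] slide xy [-0.0848 -0.0007] tip z -0.008826203648021023 F [-2.5  1.4  7.4] yaw 0.209 down [ 0.  0. -1.] open 0.012646598500933996
to go over x=-85 (tool cm) [-1.000e-02 -2.018e+01  7.000e-02]
0.03 w 0.0605
0.022 w 0.0637
0.018 w 0.0653
0.015 w 0.0665
```

The wrist reads 7.4 N and the plate is at about z = 0.017, so it is pressed about 13 mm. Now I'll slide forward.

```bash
python3 -m handwheel '[[0,0,0,0.3,0.1,0,0.85],[0,0,0,0.3,0,0,0.85],[0,0,0,0.3,0,0,0.85],[0,0,0,0.3,0,0,0.85],[0,0,0,0.3,0,0,0.85],[0,0,0,0.3,0,0,0.85],[0,0,0,0.3,0,0,0.85],[0,0,0,0.3,0,0,0.85],[0,0,0,0,0,0,0.85],[0,0,0,0,0,0,0.85]]'; python3 rel.py
python3 -m handwheel '[[0,0,0,0.3,0,0,0.85],[0,0,0,0.3,0,0,0.85],[0,0,0,0.3,0,0,0.85],[0,0,0,0.3,0,0,0.85],[0,0,0,0.3,0,0,0.85],[0,0,0,0,0,0,0.85],[0,0,0,0,0,0,0.85],[0,0,0,0,0,0,0.85],[0,0,0,0,0,0,0.85],[0,0,0,0,0,0,0.85]]'; python3 rel.py
```

```text
clock: 10.6
ee_pos: [0.5084, -0.0318, 0.0118]
ee_rot: [0.703, 0.073, -0.074, -0.703]
wrist_force: [-4.6, -1.7, 7.9]
opening: 0.0127
t 10.6 tcp [ 0.5084 -0.0318  0.0118] slide xy [-0.0618 -0.0009] tip z -0.010217683119628548 F [-4.6 -1.7  7.9] yaw 0.209 down [-0.002 -0.    -1.   ] open 0.012699453732263487
to go over x=-85 (tool cm) [ -2.36 -20.32   0.09]
clock: 11.43
ee_pos: [0.5231, -0.0288, 0.0119]
ee_rot: [0.703, 0.073, -0.074, -0.703]
wrist_force: [-5.0, -0.9, 7.2]
opening: 0.0132
t 11.4333 tcp [ 0.5231 -0.0288  0.0119] slide xy [-0.0468 -0.0011] tip z -0.010134524326788796 F [-5.  -0.9  7.2] yaw 0.209 down [-0.002 -0.    -1.   ] open 0.013209564262464314
to go over x=-85 (tool cm) [ -3.85 -20.31   0.1 ]
```

```bash
python3 -m handwheel '[[0,0,0,0.3,0,0,0.85],[0,0,0,0.3,0,0,0.85],[0,0,0,0.3,0,0,0.85],[0,0,0,0.3,0,0,0.85],[0,0,0,0.3,0,0,0.85],[0,0,0,0.3,0,0,0.85],[0,0,0,0.3,0,0,0.85],[0,0,0,0.3,0,0,0.85],[0,0,0,0.3,0,0,0.85],[0,0,0,0.3,0,0,0.85]]'; python3 rel.py
python3 - <<'E'
from bench import get_image
import cv2,numpy as np
s=get_image('scene')
cv2.imwrite('pics/m5.png',cv2.resize(s['img'][160:280,260:380],(560,560),interpolation=cv2.INTER_CUBIC))
E
```

```text
clock: 12.27
ee_pos: [0.5518, -0.0228, 0.0117]
ee_rot: [0.703, 0.072, -0.075, -0.703]
wrist_force: [-8.4, -1.7, 9.6]
opening: 0.013
t 12.2667 tcp [ 0.5518 -0.0228  0.0117] slide xy [-0.0175 -0.0012] tip z -0.010275222892019951 F [-8.4 -1.7  9.6] yaw 0.208 down [-0.003 -0.    -1.   ] open 0.012988814736889736
to go over x=-85 (tool cm) [ -6.82 -20.31   0.11]
```

View pics/m5.png

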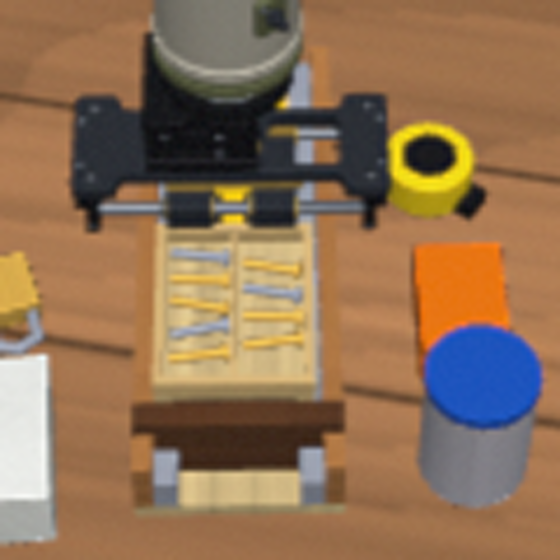

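The tray is past the lug, with its front edge at about row 390 close to the end stop at row 403. The bystanders have not moved. I'll push on until the force rises.

```bash
python3 -m handwheel '[[0,0,0,0.2,0,0,0.85],[0,0,0,0.2,0,0,0.85],[0,0,0,0.2,0,0,0.85],[0,0,0,0.2,0,0,0.85],[0,0,0,0.1,0,0,0.85],[0,0,0,0,0,0,0.85],[0,0,0,0,0,0,0.85],[0,0,0,0,0,0,0.85],[0,0,0,0,0,0,0.85],[0,0,0,0,0,0,0.85]]'; python3 rel.py
python3 -m handwheel '[[0,0,0,0.1,0,0,0.85],[0,0,0,0.1,0,0,0.85],[0,0,0,0.1,0,0,0.85],[0,0,0,0,0,0,0.85],[0,0,0,0,0,0,0.85],[0,0,0,0,0,0,0.85],[0,0,0,0,0,0,0.85],[0,0,0,0,0,0,0.85],[0,0,0,0,0,0,0.85],[0,0,0,0,0,0,0.85]]'; python3 rel.py
```

```text
clock: 13.15
ee_pos: [0.5607, -0.0209, 0.0117]
ee_rot: [0.703, 0.073, -0.075, -0.703]
wrist_force: [-7.5, -2.1, 7.9]
opening: 0.0132
t 13.15 tcp [ 0.5607 -0.0209  0.0117] slide xy [-0.0084 -0.0012] tip z -0.010333218734340979 F [-7.5 -2.1  7.9] yaw 0.209 down [-0.003 -0.    -1.   ] open 0.013151516475645622
to go over x=-85 (tool cm) [ -7.72 -20.31   0.11]
clock: 13.98
ee_pos: [0.5606, -0.0209, 0.0116]
ee_rot: [-0.703, -0.07, 0.076, 0.704]
wrist_force: [-23.9, -3.4, 23.8]
opening: 0.0131
t 13.9833 tcp [ 0.5606 -0.0209  0.0116] slide xy [-0.0085 -0.0011] tip z -0.010390949998082388 F [-23.9  -3.4  23.8] yaw 0.208 down [-0.009 -0.    -1.   ] open 0.013126384782033448
to go over x=-85 (tool cm) [ -7.83 -20.27   0.13]
```

The force jumped to 24 N with no further motion, so the tray is home against the stop. I'll back off, then lift.

```bash
python3 -m handwheel '[[0,0,0,-0.3,0,0,0.85],[0,0,0,-0.4,0,0,0.85],[0,0,0,-0.4,-0.3,0,0.85],[0,0,0,0,-0.5,0,0.85],[0,0,0,0,-0.5,0,0.85],[0,0,0,0,-1,0,0.85],[0,0,0,0,-2,0,0.85],[0,0,0,-1,-3,0,0.85],[0,0,0,-1,-3,0,0.85],[0,0,0,0,0,0,0.85]]'
python3 -m handwheel '[[0,0,0,-3,0,0,0.85],[0,0,0,-3,0,0,0.85],[0,0,0,-3,0,0,0.85],[0,0,0,-1,0,0,0.85],[0,0,0,0,0,0,0.85],[0,0,0,0,0,0,0.85],[0,0,0,0,0,0,0.85],[0,0,0,0,0,0,0.85],[0,0,0,0,0,0,0.85],[0,0,0,0,0,0,0.85]]'; python3 rel.py
python3 - <<'E'
from rel import *
from bench import get_image
s=get_image('scene');d=get_image('wrist')
cv2.imwrite('pics/m6.png',np.hstack([cv2.resize(s['img'][160:280,260:380],(400,400),interpolation=cv2.INTER_CUBIC),cv2.resize(d['img'],(640,400))[:, 120:520]]))
c=blobs(d['img'],(24,150,110),(32,255,255),(200,20,440,300),50)[0]
P=np.array([rel(ray(d,p,.03)) for p in c[:,0]]);q=P[abs(P[:,0]+.12)<.015];print('w at .03',np.ptp(q[:,1]))
c=blobs(s['img'],(24,170,150),(32,255,255),(285,165,335,240),20)
for k in c[:2]:
    P=np.array([rel(ray(s,p,.03)) for p in k[:,0]]);print(P.min(0),P.max(0))
E
```

```text
clock: 14.82
ee_pos: [0.5359, -0.0269, 0.1204]
ee_rot: [-0.703, -0.075, 0.071, 0.703]
wrist_force: [1.3, -0.0, 1.0]
opening: 0.013
clock: 15.65
ee_pos: [0.4373, -0.0467, 0.115]
ee_rot: [0.703, 0.074, -0.074, -0.703]
wrist_force: [0.2, 0.5, -1.0]
opening: 0.0133
t 15.65 tcp [ 0.4373 -0.0467  0.115 ] slide xy [-0.1345 -0.0007] tip z 0.09296822209948233 F [ 0.2  0.5 -1. ] yaw 0.209 down [-0. -0. -1.] open 0.013265089839874672
to go over x=-85 (tool cm) [  4.94 -10.01   0.07]
w at .03 0.049870606557485195
[-0.15734248 -0.03293705] [-0.0286538   0.03167616]
```

View pics/m6.png

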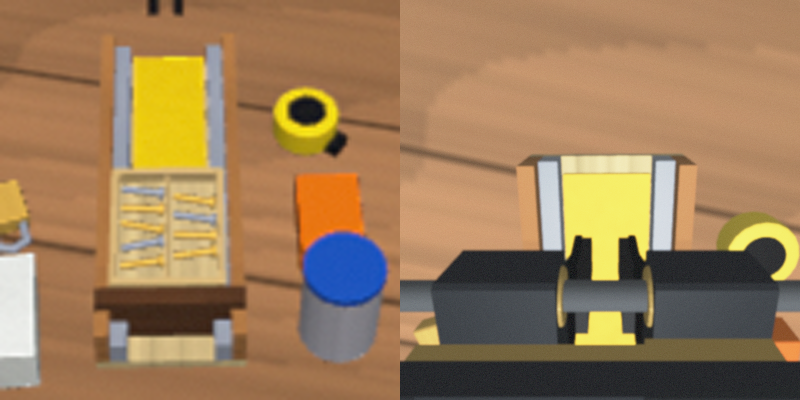

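```bash
python3 -c "
from bench import ctrl
print(ctrl.job_done())"
```

```text
the job is handed in; nothing more can be done
None
```

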